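Load a calibration plate into its holder by the edges

TASK

Take the dotted calibration plate off its storage stand, holding it by its edges only and keeping it level, and lay it on the two runners of the plate holder. Then push it by its end edge along the runners, under the lips, until it is fully home against the end stop. Never touch the dotted face with the gripper, do not let the plate fall to the table, and leave the vee block and the deburring tool where they are.

Things in the scene. Friction and masses are not known exactly. Their poses are not given: they have to be found in the camera images.
- plate_center (a point): Centre (half-way up) of the loose calibration plate: white ceramic, 120 x 56 x 8 mm, grid of black dots on its upper face, about 0.13 kg. x along the 120 mm length, y along the 56 mm width, z up out of the dotted face. The underside is 4 mm below. Either end may go first into the holder. Grasp it across the 56 mm width, on the two long edges.
- dotted_face: The dotted upper face of the plate: origin at the centre of the face, 4 mm above plate_center, axes as the plate's. It covers the top except for a 3 mm bare rim all round. The gripper must not touch it; the plate's edges and rim may be touched.
- storage_stand: Fixed low stand; the plate lies on it at the start, lengthwise along its x. Base 110 x 60 x 5 mm, with two bars across it at x = -42 and +42 mm, each 10 mm thick, 40 mm wide (y), 34 mm high. The plate's long edges overhang the bars by about 8 mm each side and are clear for fingers. Origin: centre of the underside, on the table.
- plate_holder: Fixed holder, aluminium base 260 x 100 x 8 mm. Origin: centre of its underside, on the table; x from the open entry end to the end stop, away from the robot, turned up to 0.25 rad. Two black runners 6 mm wide at y = +-21 mm (36 mm free between), x = -130 to +112 mm, tops 34 mm above the table, carry the plate. From x = -130 to -15 mm nothing else stands above the base.
- channel_mouth (a point): Start of the holder's channel, on its centre line at runner-top height (holder x = 0, z = 34 mm); axes as the holder's. From here two steel cheeks leave a channel 59 mm wide and 112 mm long; flared lead-ins reach 15 mm back towards the entry (75 mm wide there). Lips on the cheeks, 44 to 48 mm above the table, reach 5 mm inward on each side over the plate's rim.
- home (a point): Where plate_center is when the plate is fully home against the end stop: holder x = +52 mm, y = 0, z = 38 mm; axes as the holder's. The stop's face is 60 mm ahead of it (holder x = +112 mm). The home plate's trailing edge is at holder x = -8 mm, 8 mm outside the cheeks, between the lead-ins.
- vee_block: Loose steel vee block 34 x 45 x 36 mm between stand and holder; origin at the centre of its underside. A bystander: leave it.
- deburring_tool: Loose deburring tool, 138 mm long and 17 mm thick with a red handle, lying on the table pointing roughly away from the robot; origin at the centre of its underside. A bystander: leave it.
Mind the look-alikes: they are no part of the job. Of the things shaped like the part that bears plate_center, the white one is meant.

How it is judged (in metres and radians):
At the end, for the whole second after the job is handed in: The plate lies dotted face up and level on the runners inside the holder's channel, under the lips, its leading edge within 4 mm of the end stop, centred to 4 mm and in line with the channel to 0.06 rad; the gripper has let go (x of plate_center in the frame of plate_holder between 0.048 and 0.056 m and y of plate_center in the frame of plate_holder between -0.004 and 0.004 m and z of plate_center in the frame of plate_holder between 0.035 and 0.041 m and angle between the x axis of plate_holder and the x axis of plate_center, either way round below 0.06 rad and angle between dotted_face's own z axis and vertical below 0.06 rad and distance of plate_center from where it was at the start of the episode above 0.05 m); the robot touches nothing.
It fails at once if the gripper or arm touches the dotted face (contact force between any of the fingers, the arm and dotted_face above 0.3 N).
It fails at once if the plate is tipped more than about 35 degrees (angle between dotted_face's own z axis and vertical above 0.6 rad).
It fails at once if the plate falls to the table or the holder's base (its centre lower than 25 mm) (height (world z) of plate_center below 0.025 m).
It fails at once if the vee block or the deburring tool is moved by more than 20 mm (distance of any of vee_block, deburring_tool from where it was at the start of the episode above 0.02 m).
It also fails if it takes over 51 s, if anything falls off the work surface, if the arm or the gripper's body presses on something with over 40 N, if the wrist force passes 120 N, or if a joint passes its speed limit or range.

ROBOT

A 6-joint arm with a two-finger parallel gripper is mounted at the origin on a cart in front of the work surface, level with it; the furniture and walls round the work are solid. World frame = base frame: x ahead of the robot, y to its left, z up, the work surface at z = 0. Lengths are in m, angles in degrees, forces in N, time in s.
With the tool pointing down it reaches from about 0.375 to 0.925 m from the base axis. Payload 5.7 kg.
Tool frame: the origin (TCP) lies on the centre line of the jaws, within the pads' length; the fingertips stand 14 mm ahead of it and the grasp point (between the pads) lies 5 mm behind it; z points along the fingers, y is the direction in which the jaws open and shut (so a half turn about z gives the same grasp; the last joint's range is limited). The gripper opens to 85 mm and grips with 20 to 120 N. Pads are 22 mm wide; open, the fingers measure 114 mm over their backs; the gripper's body (76 mm by 85 mm) begins 54 mm behind the grasp point. The pads swing forward as they close: fully open they stand 13 mm farther back than shut.
Start: joints at [62.332, 20.558, 86.54, -0, 72.909, -6.595], TCP at [0.216, 0.56, 0.245] pointing down, gripper open.
Joint ranges: [-170.27, 170.27], [-57.76, 135], [12.27, 136.19], [-55.21, 235.2], [11.17, 155.16], [-170.74, 170.74]. Speed limits (degrees/s): [136.94, 136.94, 180, 180, 180, 180].

INTERFACE

Orientations are given as a 3x3 rotation matrix whose columns are the frame's x, y, z axes.
In Python, from plant import arm gives the robot as it stands.
- The arm moves only by the shell command python3 -m jog 'ROWS' [FORCE]. ROWS is JSON, a list that holds one entry, the list of rows, each a list of 5 numbers: the closure in counts, from 0 (fully open) to 255 (shut), then the shift along the tool's x, y, z in cm, then the turn about the tool's z in degrees. In form: [[[jaw, tx, ty, tz, yaw], ...]]. A call has 1 to 12 rows; each row is the pose to reach, as a shift and turn from the pose commanded when the call began, along the tool's axes at that moment; what a row does not reach only later rows make up. A row lasts 1/8 s, in which the tool goes at most 62.5 mm and 10.7 degrees, less where a joint would pass 70% of its speed; a pose out of reach is approached as far as the arm can. A call with a gripper value outside its range is refused whole. The fingers move at their own pace and stop on an object; FORCE is the grip in N (left out, the last holds). Time passes only in rows, so rows that repeat a pose let the fingers close. It gives the time, the measured TCP pose, the force and the opening at its end, in the units of the state.
- arm.observe(): the state, without advancing time (a new reading comes with each control period).
- arm.read_camera(name): name is "scene" or "top" or "wrist"; returns (picture, depth): 420x560x3 uint8, red, green, blue; 420x560 float32, m along the optical axis (not along the pixel's ray), 0 where there is no reading.
- arm.calibration(name): a dict with "intrinsics" (3x3 intrinsics, pixels), "k1" (the pictures are not rectified: a ray, as slopes to the right and down, at radius r is drawn at 1 + k1 r^2 times it, then the intrinsics apply), "rvec" (rotation vector, rad) and "tvec" (3), from world to camera coordinates, as OpenCV has them. Camera axes: x right, y down, z forward; pixel columns grow to the right and rows downward; lengths in m; the calibration is good to about 2 mm. A picture is of the moment at which its call begins: read the wrist's pose just before it. calibration takes no time and is no camera call; for the wrist camera it gives the pose at the moment of the call.
- arm.sign_off(): hands the job in, once; it reports no verdict.
The state is a dict: "time": time; "joint_positions": joint angles; "qd": joint speeds; "tau": joint torques, N m; "position": TCP position; "eef_rot": TCP orientation; "wrist_force": force on the tool from outside, world axes, zero at the start; "wrist_torque": the same for the moment, N m; "gripper_width": finger opening in m.
Only numpy, scipy, OpenCV 4.12 (cv2) and the standard library are available. Lean on these libraries where they do the work, as an engineer would, in place of code of your own. Each camera call takes 0.05 s, during which the arm holds its last target.

## Working session

There is one attempt and no reset: what is moved stays moved. The work goes in short steps, Python scripts to look and compute and a shell command to move; the robot and the scene stay as the last step left them, time stands still between calls to the robot, and variables do not carry over. Pictures are saved under pics/ and viewed, and the job is handed in when it is done.

```bash
mkdir -p pics; ls; cat > h.py <<'E'
import numpy as np, cv2
from plant import arm
def save(n,p): cv2.imwrite('pics/'+n,cv2.cvtColor(p,cv2.COLOR_RGB2BGR))
def ray(c,uv):
    K=np.array(c['intrinsics'],float); x=cv2.undistortPoints(np.array([[uv]],float),K,np.array([c['k1'],0,0,0.]))[0,0] if False else None
    d=(np.array(uv)-K[:2,2])/np.array([K[0,0],K[1,1]]); s=d.copy()
    for _ in range(30): s=d/(1+c['k1']*(s@s))
    R=cv2.Rodrigues(np.array(c['rvec'],float))[0]; t=np.array(c['tvec'],float).ravel()
    return -R.T@t, R.T@np.array([s[0],s[1],1.])
def atz(c,uv,z):
    o,d=ray(c,uv); return o+d*(z-o[2])/d[2]
def proj(c,P):
    R=cv2.Rodrigues(np.array(c['rvec'],float))[0]; t=np.array(c['tvec'],float).ravel()
    p=R@np.array(P)+t; s=p[:2]/p[2]; s=s*(1+c['k1']*(s@s)); K=np.array(c['intrinsics'],float); return K[:2,:2]@s+K[:2,2]
def pt(c,uv,dep):
    o,d=ray(c,uv); u,v=int(round(uv[0])),int(round(uv[1])); w=dep[v-1:v+2,u-1:u+2]; w=w[w>0]; return o+d*np.median(w)
E
python3 - <<'E'
from h import *
import pickle
o=arm.observe();print(o)
D={}
for n in['scene','top','wrist']:
    c=arm.calibration(n);p,d=arm.read_camera(n);save(n+'0.png',p);D[n]=(c,p,d)
    print(n,c)
pickle.dump(D,open('d0.pkl','wb'))
E
```

```text
pics
{'time': 0.0, 'joint_positions': array([ 6.23340920e+01,  2.05984837e+01,  8.65994966e+01, -2.75890446e-03,
        7.29078491e+01, -6.59552451e+00]), 'qd': array([-0.04096875,  0.09891844, -0.00494083,  0.09483863, -0.14982292,
       -0.07180727]), 'tau': array([-7.07671916e-06, -5.27623773e+01, -2.78618306e+01, -5.65590908e-04,
        1.31014150e-02,  7.39927202e-06]), 'position': array([0.21543186, 0.55928618, 0.24444447]), 'eef_rot': array([[-9.33144530e-01,  3.59500514e-01, -8.16859363e-04],
       [ 3.59501404e-01,  9.33143073e-01, -1.65726479e-03],
       [ 1.66459112e-04, -1.84012966e-03, -9.99998293e-01]]), 'wrist_force': array([-0.42011507, -0.03889173, -0.50119879]), 'wrist_torque': array([0.00045367, 0.05381999, 0.03484706]), 'gripper_width': 0.08558817589156813}
scene {'intrinsics': array([[418.10274526,   0.        , 281.80267814],
       [  0.        , 418.10274526, 202.2542852 ],
       [  0.        ,   0.        ,   1.        ]]), 'k1': 0.03839791050396196, 'rvec': array([ 2.24724282, -1.03877459,  0.39112074]), 'tvec': array([-0.36026635,  0.38431584,  0.70252645])}
top {'intrinsics': array([[486.45002718,   0.        , 292.45286196],
       [  0.        , 486.45002718, 209.9256066 ],
       [  0.        ,   0.        ,   1.        ]]), 'k1': -0.04324003425273292, 'rvec': array([ 2.12685824, -2.11158045,  0.19919677]), 'tvec': array([0.01175171, 0.54573881, 1.31943871])}
wrist {'intrinsics': array([[341.31884909,   0.        , 283.18395592],
       [  0.        , 341.31884909, 206.47614678],
       [  0.        ,   0.        ,   1.        ]]), 'k1': -0.06842933845924234, 'rvec': array([-2.40380263, -1.64907731, -0.21731156]), 'tvec': array([-0.59809963, -0.03336227,  0.37851749])}
```

View pics/top0.png

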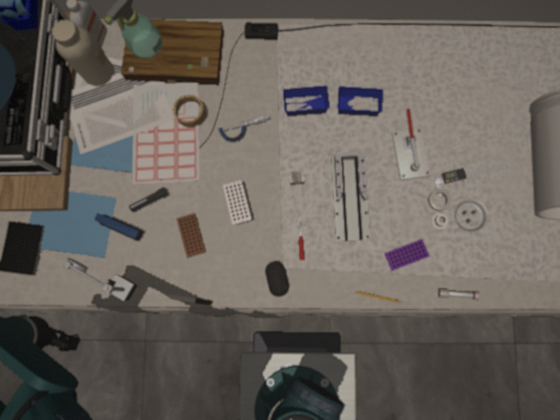

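View pics/scene0.png

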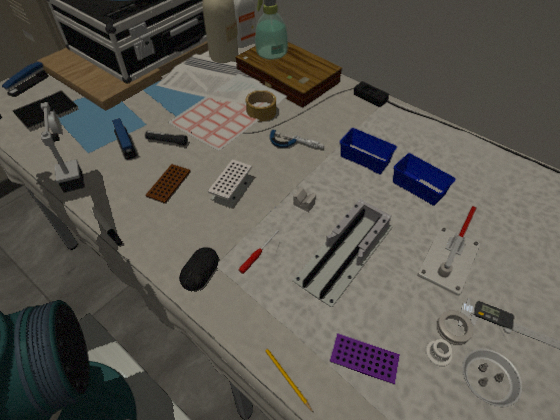

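View pics/wrist0.png

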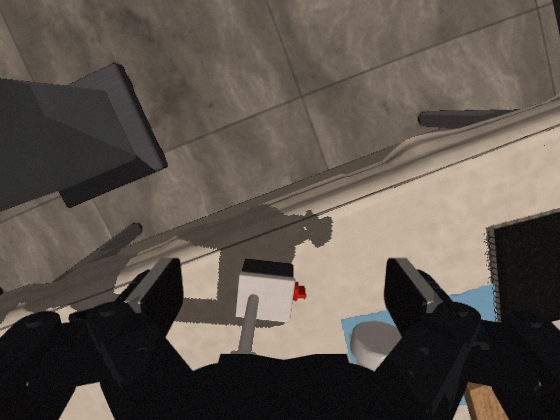

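The white plate is at top (237,202), the holder at (350,198), the vee block at (297,178) and the tool at (301,247). The red and purple plates are look-alikes. I'll enlarge the top view.

```bash
python3 - <<'E'
from h import *
import pickle
D=pickle.load(open('d0.pkl','rb'))
c,p,d=D['top']
save('top_a.png',cv2.resize(p[160:250,200:320],None,fx=6.6,fy=6.6,interpolation=cv2.INTER_CUBIC))
save('top_b.png',cv2.resize(p[145:250,320:380],None,fx=5.6,fy=5.6,interpolation=cv2.INTER_CUBIC))
E
```

```text
(no output)
```

View pics/top_a.png

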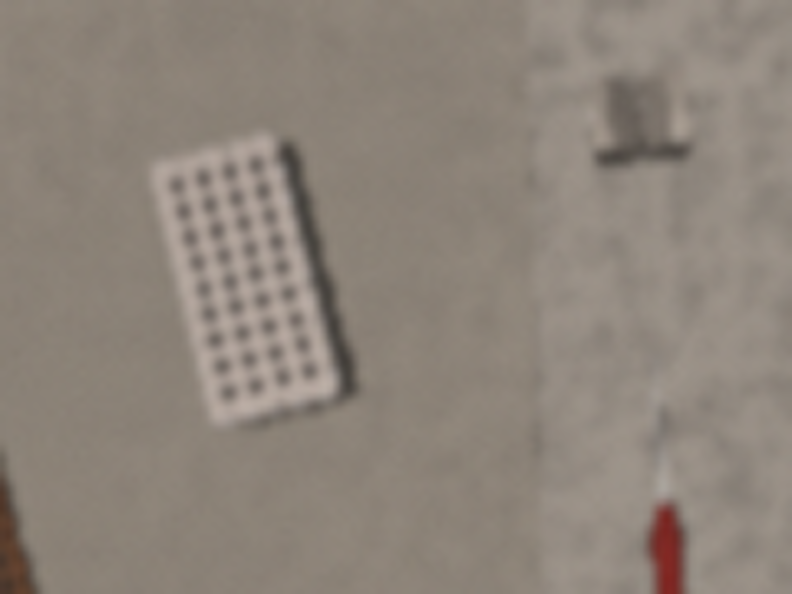

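View pics/top_b.png

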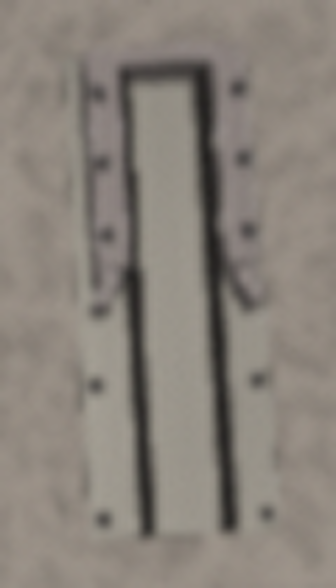

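```bash
python3 - <<'E'
from h import *
import pickle
D=pickle.load(open('d0.pkl','rb'))
c,p,d=D['top']
print('plate z',pt(c,(237,202),d))
A=[np.array([(x+.5)/6.6-.5+200,(y+.5)/6.6-.5+160]) for x,y in[(152,160),(275,134),(345,398),(213,427)]]
P=np.array([atz(c,a,.042) for a in A]);print(P,P.mean(0))
for i in range(4): print(np.linalg.norm(P[i]-P[(i+1)%4]))
e=(P[0]+P[1]-P[2]-P[3]);print('ang',np.degrees(np.arctan2(e[1],e[0])))
f=lambda x,y:((x+.5)/5.6-.5+320,(y+.5)/5.6-.5+145)
# runners: near ends and stop
for n,z,q in[('Lnear',.034,(147,534)),('Rnear',.034,(229,530)),('Lfar',.034,(127,80)),('Rfar',.034,(203,80)),('baseBL',.008,(92,534)),('baseBR',.008,(274,530)),('baseTL',.008,(84,55))]:
    print(n,atz(c,f(*q),z),pt(c,f(*q),d))
for n,q in[('vee',(297,178)),('tool',(301,247))]: print(n,pt(c,q,d))
E
```

```text
plate z [0.56918845 0.17390448 0.04393901]
[[0.62274356 0.21718321 0.042     ]
 [0.63474755 0.16383358 0.042     ]
 [0.51814479 0.13051839 0.042     ]
 [0.50513027 0.18685833 0.042     ]] [0.57019154 0.17459838 0.042     ]
0.05468344343328046
0.12126873614169413
0.05782358305018189
0.12145979954422428
ang 15.201134469409238
Lnear [ 0.46383627 -0.13573087  0.034     ] [ 0.46670396 -0.13805618  0.01213202]
Rnear [ 0.46613605 -0.17718765  0.034     ] [ 0.46967212 -0.18082703  0.00737708]
Lfar [ 0.70202055 -0.1285286   0.034     ] [ 0.70121127 -0.12826098  0.03664809]
Rfar [ 0.70232379 -0.16818788  0.034     ] [ 0.70244137 -0.1682379   0.03361554]
baseBL [ 0.46706012 -0.11020129  0.008     ] [ 0.46752184 -0.11050438  0.00447553]
baseBR [ 0.46973579 -0.20392672  0.008     ] [ 0.47005308 -0.2042928   0.00561305]
baseTL [ 0.72364688 -0.10843587  0.008     ] [ 0.71118509 -0.1050887   0.0475058 ]
vee [0.64575928 0.00327187 0.02524269]
tool [ 0.44496208 -0.00934391  0.01679433]
```

```bash
cat >> h.py <<'E'
def go(x,y,z,yang):
    """shift (cm, tool axes) and yaw to bring TCP to x,y,z with tool y axis at world angle yang deg"""
    o=arm.observe();R=o['eef_rot'];s=R.T@(np.array([x,y,z])-o['position'])*100
    a=np.degrees(np.arctan2(R[1,1],R[0,1]));dy=-((yang-a+180)%360-180)
    print('t',round(o['time'],3),'pos',o['position'].round(4),'yang',round(a,2),'w',round(o['gripper_width'],4),'F',o['wrist_force'].round(2));print('shift',s.round(2),'yaw',round(dy,2))
E
python3 -c "
from h import *
go(.570,.1745,.25,105.2)"
```

```text
t 0.15 pos [0.2155 0.5594 0.2446] yang 68.93 w 0.0856 F [ 0.26 -0.48  0.55]
shift [-46.92 -23.17  -0.51] yaw -36.27
```

```bash
python3 -c "
from h import *
o=arm.observe();c=arm.calibration('wrist');C,d=ray(c,(283,206));R=o['eef_rot']
print('cam in tool',R.T@(C-o['position']),'axis',R.T@d)
for z in(0.0,.12,.2): print(z,proj(c,o['position']+R@np.array([0,0,z])))
"
```

```text
cam in tool [ 0.06620403 -0.00093338 -0.12870996] axis [-2.59893286e-01 -4.40723326e-04  9.65638401e-01]
0.0 [285.44388902 279.26909294]
0.12 [284.38762015 205.05894173]
0.2 [284.08747596 184.07316369]
```

```bash
python3 -m jog '[[[0,-2,-1,0,-1],[0,-6,-3,0,-6],[0,-11,-5.4,0,-12],[0,-16,-8,0,-18],[0,-21,-10.4,0,-24],[0,-26.5,-13,0,-30],[0,-32,-15.8,0,-36.3],[0,-37,-18.2,0,-36.3],[0,-42,-20.7,0,-36.3],[0,-45,-22.2,0,-36.3],[0,-46.9,-23.2,0,-36.3],[0,-46.9,-23.2,0,-36.3]]]' 
python3 - <<'E'
from h import *
import pickle
c=arm.calibration('wrist');p,d=arm.read_camera('wrist');save('w1.png',p);pickle.dump((c,p,d),open('w1.pkl','wb'))
go(.570,.1745,.25,105.2)
E
```

```text
time: 1.65
position: [0.5704, 0.1741, 0.245]
eef_rot: [[-0.965, -0.261, -0.0], [-0.261, 0.965, 0.0], [0.0, 0.0, -1.0]]
wrist_force: [0.4, -0.2, 0.9]
gripper_width: 0.0849
t 1.7 pos [0.5695 0.1749 0.245 ] yang 105.19 w 0.0855 F [-0.43 -0.18 -0.29]
shift [-0.04 -0.06 -0.5 ] yaw -0.01
```

View pics/w1.png

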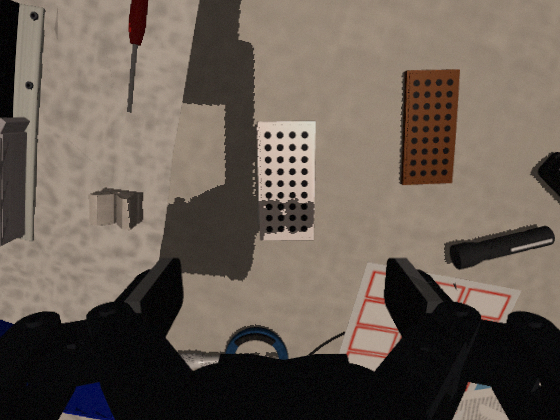

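The plate is upright in the wrist view, with corners near (258,122), (315,121), (314,240) and (260,240). I'll enlarge to measure them.

```bash
python3 - <<'E'
from h import *
import pickle
c,p,d=pickle.load(open('w1.pkl','rb'))
save('w1c.png',cv2.resize(p[110:250,235:340],None,fx=4.2,fy=4.2,interpolation=cv2.INTER_CUBIC))
E
```

```text
(no output)
```

View pics/w1c.png

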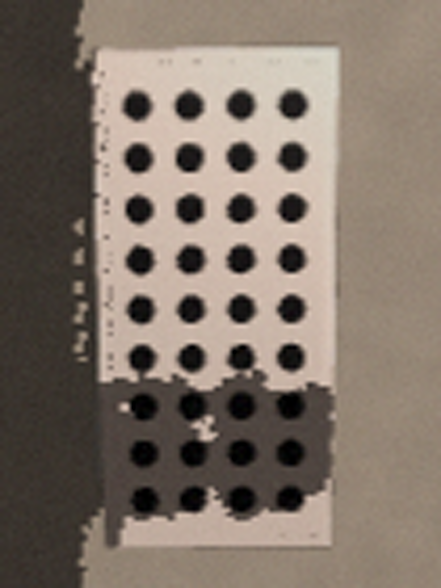

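```bash
python3 - <<'E'
from h import *
import pickle
c,p,d=pickle.load(open('w1.pkl','rb'))
f=lambda x,y:((x+.5)/4.2-.5+235,(y+.5)/4.2-.5+110)
zs=[pt(c,f(x,y),d)[2] for x,y in [(165,130),(215,235),(265,330),(265,130),(310,250)]];print('z',zs)
for z in(.042,np.median(zs)):
  P=np.array([atz(c,f(*q),z) for q in[(137,105.5),(293,105),(291,497),(145,499)]])
  e=P[0]+P[1]-P[2]-P[3];w=P[0]+P[3]-P[1]-P[2]
  print(P.mean(0),np.degrees(np.arctan2(e[1],e[0])),np.degrees(np.arctan2(w[1],w[0])),np.linalg.norm(e)/2/8,np.linalg.norm(w)/2/3)
E
```

```text
z [np.float64(0.042030123911923734), np.float64(0.04237663723513879), np.float64(0.042494108588985446), np.float64(0.041969009463894036), np.float64(0.04239147601866444)]
[0.56879467 0.17611    0.042     ] -164.34563714173282 -74.40028505213856 0.011766226622039914 0.011853594278931892
[0.56872359 0.17608704 0.04237664] -164.34563714173285 -74.40028505213864 0.011752867066223673 0.011840135524525784
```

```bash
python3 -c "
from h import *
go(.569,.1758,.030,105.5)"
```

```text
t 1.7 pos [0.5695 0.1749 0.245 ] yang 105.19 w 0.0855 F [-0.43 -0.18 -0.29]
shift [1.00e-02 8.00e-02 2.15e+01] yaw -0.31
```

```bash
python3 -m jog '[[[0,0,0.1,1,-0.3],[0,0,0.1,5,-0.3],[0,0,0.1,9,-0.3],[0,0,0.1,12.5,-0.3],[0,0,0.1,15,-0.3],[0,0,0.1,16,-0.3],[0,0,0.1,16,-0.3]]]' 
python3 - <<'E'
from h import *
c=arm.calibration('wrist');p,d=arm.read_camera('wrist');save('w2.png',p)
go(.569,.1758,.030,105.5)
E
```

```text
time: 2.58
position: [0.5688, 0.1763, 0.0848]
eef_rot: [[-0.963, -0.269, -0.001], [-0.269, 0.963, -0.0], [0.001, 0.0, -1.0]]
wrist_force: [-0.1, -0.1, 0.7]
gripper_width: 0.0852
t 2.625 pos [0.5696 0.1763 0.0857] yang 105.57 w 0.0856 F [ 0.25 -0.15  0.8 ]
shift [ 0.08 -0.03  5.57] yaw 0.07
```

View pics/w2.png

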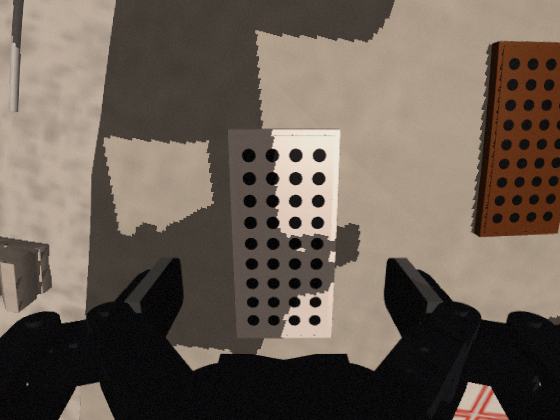

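The plate is centred between the fingertips: plate x is about 234–336, the tips are at 182 and 386. I'll descend and grip.

```bash
python3 -m jog '[[[0,0,0,1.5,0],[0,0,0,3.5,0],[0,0,0,5,0],[0,0,0,5.5,0],[0,0,0,5.5,0],[60,0,0,5.5,0],[120,0,0,5.5,0],[200,0,0,5.5,0],[200,0,0,5.5,0],[200,0,0,5.5,0],[200,0,0,5.5,0]]]' 40
python3 - <<'E'
from h import *
c=arm.calibration('wrist');p,d=arm.read_camera('wrist');save('w3.png',p)
go(.569,.1758,.030,105.5)
E
```

```text
time: 4.0
position: [0.5702, 0.1758, 0.0311]
eef_rot: [[-0.964, -0.268, 0.001], [-0.268, 0.964, 0.0], [-0.001, -0.0, -1.0]]
wrist_force: [-0.5, -0.4, 5.4]
gripper_width: 0.0551
t 4.05 pos [0.5702 0.1758 0.0311] yang 105.52 w 0.0551 F [-0.9   0.1   5.44]
shift [0.12 0.03 0.11] yaw 0.02
```

View pics/w3.png

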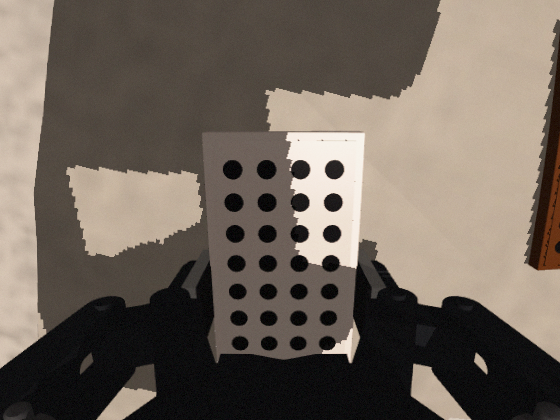

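```bash
python3 -m jog '[[[200,0,0,-0.3,0],[200,0,0,-1,0],[200,0,0,-2,0],[200,0,0,-4,0],[200,0,0,-7,0],[200,0,0,-10.5,0],[200,0,0,-14,0],[200,0,0,-17,0],[200,0,0,-19,0],[200,0,0,-20,0],[200,0,0,-20,0]]]' 60
python3 - <<'E'
from h import *
c=arm.calibration('wrist');p,d=arm.read_camera('wrist');save('w4.png',p)
go(.520,-.1546,.23,92)
E
```

```text
time: 5.42
position: [0.5699, 0.1757, 0.2309]
eef_rot: [[-0.964, -0.268, 0.001], [-0.268, 0.964, 0.0], [-0.001, -0.0, -1.0]]
wrist_force: [-0.5, -1.1, -0.5]
gripper_width: 0.055
t 5.475 pos [0.5694 0.1756 0.23  ] yang 105.53 w 0.0546 F [-0.57  0.22 -2.27]
shift [ 1.36e+01 -3.05e+01  1.00e-02] yaw 13.53
```

View pics/w4.png

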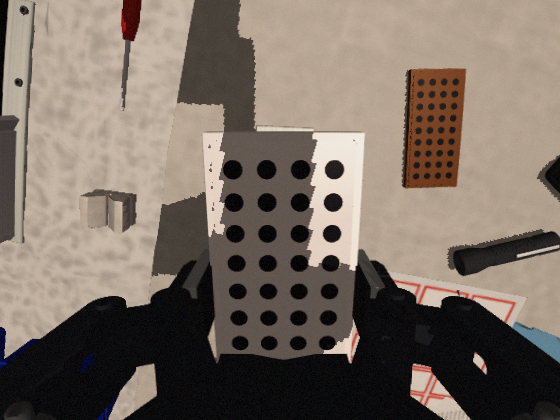

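The plate is held level and hasn't slipped; its dots sit where they did in the previous picture. Now I'll move over the holder entry.

```bash
python3 -m jog '[[[200,0.5,-1,0,1],[200,1.5,-3.5,0,2],[200,3,-7,0,4],[200,4.6,-10.5,0,6],[200,6.2,-14,0,8],[200,7.8,-17.5,0,10],[200,9.4,-21,0,12],[200,11,-24.5,0,13.5],[200,12.3,-27.5,0,13.5],[200,13.2,-29.5,0,13.5],[200,13.6,-30.5,0,13.5],[200,13.6,-30.5,0,13.5]]]' 60
python3 - <<'E'
from h import *
import pickle
c=arm.calibration('wrist');o=arm.observe();p,d=arm.read_camera('wrist');save('w5.png',p);pickle.dump((c,p,d,o),open('w5.pkl','wb'))
c=arm.calibration('top');p,d=arm.read_camera('top');save('t5.png',p)
go(.520,-.1546,.23,92)
E
```

```text
time: 6.98
position: [0.5198, -0.155, 0.2298]
eef_rot: [[-0.999, -0.034, -0.001], [-0.034, 0.999, 0.0], [0.001, 0.0, -1.0]]
wrist_force: [0.8, 0.8, -1.0]
gripper_width: 0.0546
t 7.075 pos [ 0.5201 -0.1539  0.23  ] yang 92.03 w 0.0545 F [ 0.19  0.48 -1.79]
shift [ 0.01 -0.07 -0.  ] yaw 0.03
```

View pics/w5.png

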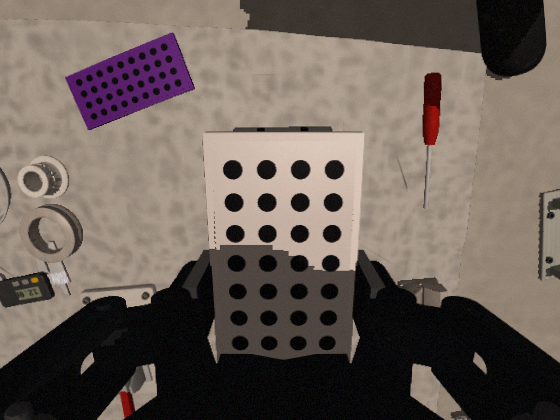

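The plate hides the holder; only its entry end shows, at (234–333,128). I'll move forward 12 cm for a look at the entry.

```bash
python3 -m jog '[[[200,-1,0,0,0],[200,-4,0,-1,0],[200,-8,0,-2,0],[200,-11,0,-2,0],[200,-12,0,-2,0],[200,-12,0,-2,0]]]' 60
python3 - <<'E'
from h import *
import pickle
c=arm.calibration('wrist');o=arm.observe();p,d=arm.read_camera('wrist');save('w6.png',p);pickle.dump((c,p,d,o),open('w6.pkl','wb'))
save('w6c.png',cv2.resize(p[0:150,200:380],None,fx=4,fy=4,interpolation=cv2.INTER_CUBIC))
go(.520,-.1546,.23,92)
E
```

```text
time: 7.82
position: [0.6404, -0.1496, 0.2497]
eef_rot: [[-0.999, -0.037, -0.001], [-0.037, 0.999, 0.0], [0.001, 0.0, -1.0]]
wrist_force: [-0.8, -0.4, -1.2]
gripper_width: 0.0548
t 7.875 pos [ 0.6395 -0.1498  0.2498] yang 92.07 w 0.0548 F [ 0.14  0.49 -0.91]
shift [11.96 -0.05  2.  ] yaw 0.07
```

View pics/w6.png

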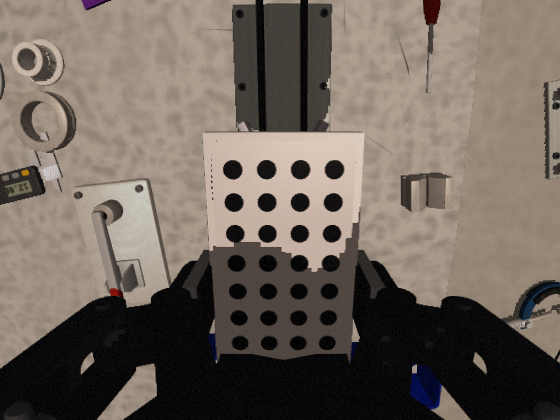

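View pics/w6c.png

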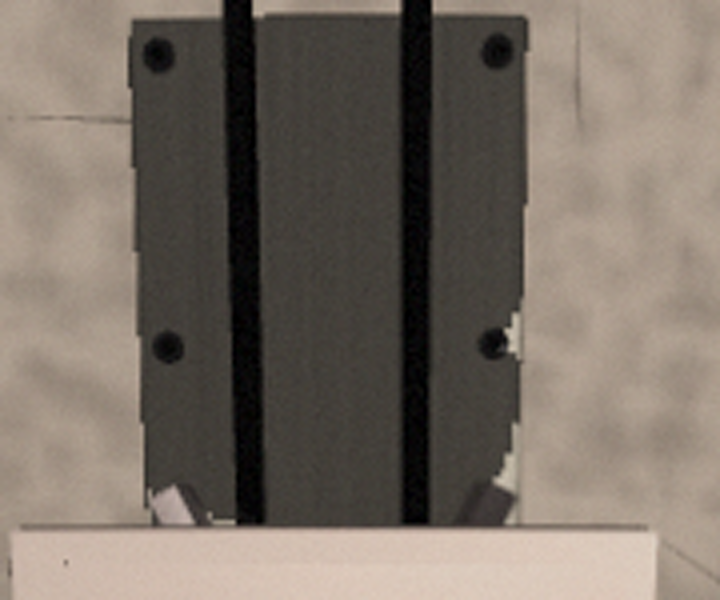

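```bash
python3 - <<'E'
from h import *
import pickle
c,p,d,o=pickle.load(open('w6.pkl','rb'))
f=lambda x,y:((x+.5)/4-.5+200,(y+.5)/4-.5)
def ln(n,a,b,z):
    A=atz(c,f(*a),z);B=atz(c,f(*b),z);e=A-B if A[0]>B[0] else B-A
    print(n,A.round(4),B.round(4),np.degrees(np.arctan2(e[1],e[0])).round(2));return A,B
a=ln('L',(224,4),(236,518),.034);b=ln('R',(432,4),(428,518),.034)
print('runner width',np.linalg.norm(a[0]-b[0]),np.linalg.norm(a[1]-b[1]))
for i in(0,1):print('mid',(a[i]+b[i])/2)
a=ln('bL',(131,22),(145,490),.008);b=ln('bR',(528,20),(521,398),.008)
print('base width',np.linalg.norm(a[0]-b[0]))
print('end',atz(c,f(330,15),.008), atz(c,f(132,20),.008), atz(c,f(526,17),.008))
for q in((158,55),(498,50),(168,347),(493,343)): print('screw',atz(c,f(*q),.008))
# plate in hand : dots rows in w6 (full pix)
P=[(232,169),(334,169),(239,343),(327,343)]
R=o['eef_rot']
for q in P:
    w=pt(c,q,d); print('dot tool',(R.T@(w-o['position'])).round(4))
for q in [(250,150),(318,150),(250,220),(318,220),(252,330),(312,330)]:
    w=pt(c,q,d); print('surf tool',(R.T@(w-o['position'])).round(4))
E
```

```text
L [ 0.4716 -0.1817  0.034 ] [ 0.5885 -0.1765  0.034 ] 2.58
R [ 0.4699 -0.1339  0.034 ] [ 0.5868 -0.129   0.034 ] 2.39
runner width 0.04785353810429772 0.047460958596320726
mid [ 0.47079058 -0.15781621  0.034     ]
mid [ 0.58767223 -0.15273698  0.034     ]
bL [ 0.4687 -0.2069  0.008 ] [ 0.5831 -0.2025  0.008 ] 2.22
bR [ 0.4647 -0.1085  0.008 ] [ 0.556  -0.1045  0.008 ] 2.48
base width 0.09852487898663231
end [ 0.46561871 -0.15759587  0.008     ] [ 0.46824858 -0.20666474  0.008     ] [ 0.46405235 -0.10900335  0.008     ]
screw [ 0.47626255 -0.20008713  0.008     ]
screw [ 0.47206841 -0.11552322  0.008     ]
screw [ 0.54658544 -0.19671753  0.008     ]
screw [ 0.54257709 -0.11266227  0.008     ]
dot tool [ 0.0482 -0.0187 -0.0105]
dot tool [ 0.0481  0.0169 -0.0106]
dot tool [-0.0229 -0.0189 -0.0108]
dot tool [-0.023   0.017  -0.0108]
surf tool [ 0.0548 -0.0122 -0.0108]
surf tool [ 0.0547  0.0112 -0.0106]
surf tool [ 0.0296 -0.0128 -0.011 ]
surf tool [ 0.0296  0.0118 -0.011 ]
surf tool [-0.0169 -0.0134 -0.0105]
surf tool [-0.0167  0.0107 -0.0107]
```

```bash
python3 -c "
from h import *
go(.5215,-.1552,.075,92.4)"
```

```text
t 7.875 pos [ 0.6395 -0.1498  0.2498] yang 92.07 w 0.0548 F [ 0.14  0.49 -0.91]
shift [11.78 -0.12 17.5 ] yaw -0.33
```

```bash
python3 -m jog '[[[200,1,0,0,0],[200,4,0,1,-0.3],[200,8,-0.1,3,-0.3],[200,10.8,-0.1,6,-0.3],[200,11.8,-0.1,10,-0.3],[200,11.8,-0.1,13.5,-0.3],[200,11.8,-0.1,16.2,-0.3],[200,11.8,-0.1,17.3,-0.3],[200,11.8,-0.1,17.5,-0.3],[200,11.8,-0.1,17.5,-0.3]]]' 60
python3 - <<'E'
from h import *
import pickle
c=arm.calibration('wrist');o=arm.observe();p,d=arm.read_camera('wrist');save('w7.png',p);pickle.dump((c,p,d,o),open('w7.pkl','wb'))
p,d=arm.read_camera('scene');save('s7.png',cv2.resize(p[180:320,260:420],None,fx=4,fy=4,interpolation=cv2.INTER_CUBIC))
go(.5215,-.1552,.032,92.4)
E
```

```text
time: 9.12
position: [0.5228, -0.1558, 0.0763]
eef_rot: [[-0.999, -0.041, 0.001], [-0.041, 0.999, -0.001], [-0.001, -0.001, -1.0]]
wrist_force: [-0.4, -0.5, -1.2]
gripper_width: 0.0545
t 9.225 pos [ 0.5231 -0.1559  0.0764] yang 92.33 w 0.055 F [-0.35  0.49 -1.03]
shift [0.16 0.08 4.44] yaw -0.07
```

View pics/w7.png

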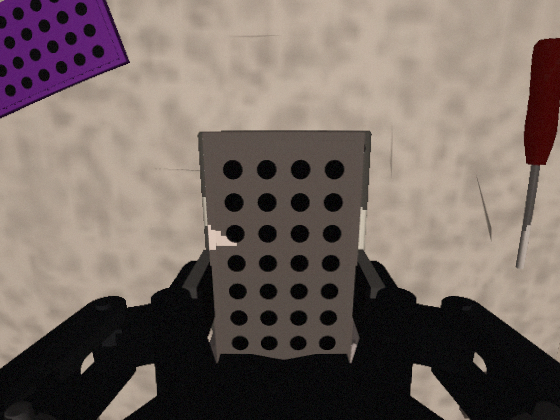

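View pics/s7.png

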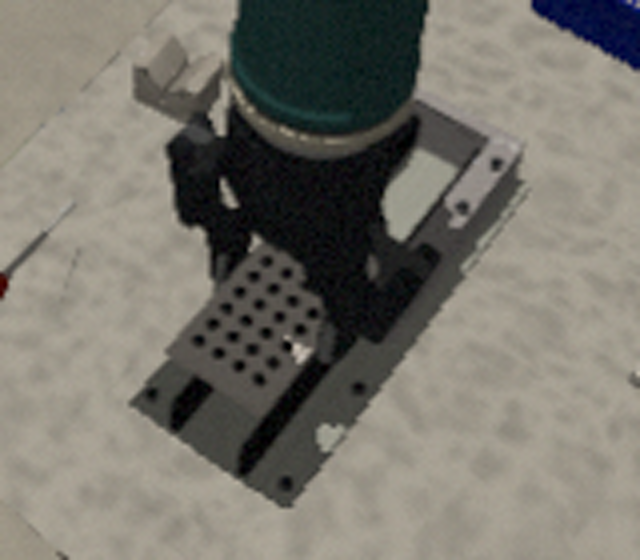

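The plate is over the runners, with base edges peeking out evenly at about (203,215) and (362,215). I'll lower it gently.

```bash
python3 -m jog '[[[200,0.1,0.05,1,0],[200,0.1,0.05,2.2,0],[200,0.1,0.05,3.2,0],[200,0.1,0.05,3.8,0],[200,0.1,0.05,4.1,0],[200,0.1,0.05,4.2,0],[200,0.1,0.05,4.2,0]]]' 60
python3 - <<'E'
from h import *
for i in range(3): go(.5215,-.1552,.031,92.4); arm.read_camera('top')
E
```

```text
time: 10.1
position: [0.5215, -0.1551, 0.0335]
eef_rot: [[-0.999, -0.041, 0.0], [-0.041, 0.999, -0.0], [-0.0, -0.0, -1.0]]
wrist_force: [0.3, 0.2, -1.7]
gripper_width: 0.0549
t 10.1 pos [ 0.5215 -0.1551  0.0335] yang 92.33 w 0.0549 F [ 0.26  0.25 -1.67]
shift [-0.   -0.01  0.25] yaw -0.07
t 10.15 pos [ 0.5215 -0.1552  0.0336] yang 92.33 w 0.0546 F [ 0.61  0.17 -1.13]
shift [ 0.   -0.    0.26] yaw -0.07
t 10.2 pos [ 0.5215 -0.1552  0.0336] yang 92.33 w 0.0546 F [-0.09  0.3  -1.23]
shift [ 0.   -0.    0.26] yaw -0.07
```

```bash
python3 -m jog '[[[200,0,0,0.1,0],[200,0,0,0.2,0],[200,0,0,0.25,0],[200,0,0,0.25,0]]]' 60; python3 -c "
from h import *
go(.5215,-.1552,.031,92.4)"
```

```text
time: 10.75
position: [0.5213, -0.1551, 0.0313]
eef_rot: [[-0.999, -0.041, 0.0], [-0.041, 0.999, -0.0], [-0.0, -0.0, -1.0]]
wrist_force: [-0.7, -0.4, 5.3]
gripper_width: 0.0546
t 10.75 pos [ 0.5213 -0.1551  0.0313] yang 92.33 w 0.0546 F [-0.74 -0.39  5.29]
shift [-0.02 -0.01  0.03] yaw -0.07
```

Touching (upward force 5.3 N). I'll release the plate and lift clear.

```bash
python3 -m jog '[[[80,0,0,0.25,0],[60,0,0,0.2,0],[30,0,0,0.2,0],[0,0,0,0.2,0],[0,0,0,0.2,0],[0,0,0,0.2,0],[0,0,0,0.2,0]]]' 20; python3 - <<'E'
from h import *
p,d=arm.read_camera('wrist');save('w8.png',p)
go(.4215,-.1552,.031,92.4)
E
```

```text
time: 11.62
position: [0.5213, -0.1551, 0.0288]
eef_rot: [[-0.999, -0.041, -0.0], [-0.041, 0.999, -0.0], [0.0, -0.0, -1.0]]
wrist_force: [-0.3, 0.9, -1.0]
gripper_width: 0.0852
t 11.675 pos [ 0.5213 -0.1551  0.0288] yang 92.33 w 0.0854 F [ 0.23 -0.19  0.63]
shift [ 9.97  0.39 -0.22] yaw -0.07
```

View pics/w8.png

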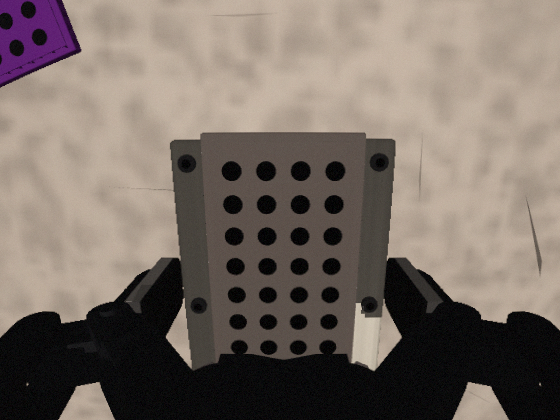

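Released; the plate is on the runners with base margins of 31 px and 29 px left and right. I'll lift, back off behind the trailing edge, and part-close the jaws.

```bash
python3 -m jog '[[[0,0,0,-1,0],[0,0,0,-4,0],[0,0,0,-8,0],[0,1,0,-11,0],[0,4,0.2,-12,0],[100,7,0.3,-12,0],[200,8.7,0.35,-12,0],[200,8.7,0.35,-12,0],[200,8.7,0.35,-12,0],[200,8.7,0.35,-12,0]]]' 20; python3 - <<'E'
from h import *
import pickle
c=arm.calibration('wrist');o=arm.observe();p,d=arm.read_camera('wrist');save('w9.png',p);pickle.dump((c,p,d,o),open('w9.pkl','wb'))
go(.435,-.1589,.051,92.4)
p,d=arm.read_camera('scene');save('s9.png',cv2.resize(p[180:320,240:400],None,fx=4,fy=4,interpolation=cv2.INTER_CUBIC))
E
```

```text
time: 12.92
position: [0.4354, -0.1554, 0.1488]
eef_rot: [[-0.999, -0.041, 0.001], [-0.041, 0.999, -0.0], [-0.001, -0.0, -1.0]]
wrist_force: [0.2, -0.2, -0.8]
gripper_width: 0.0184
t 12.975 pos [ 0.4352 -0.1553  0.1488] yang 92.34 w 0.0185 F [-0.05 -0.4  -0.85]
shift [ 0.04 -0.36  9.78] yaw -0.06
```

View pics/w9.png

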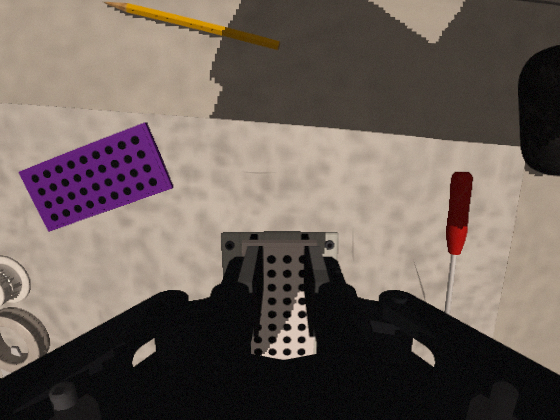

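View pics/s9.png

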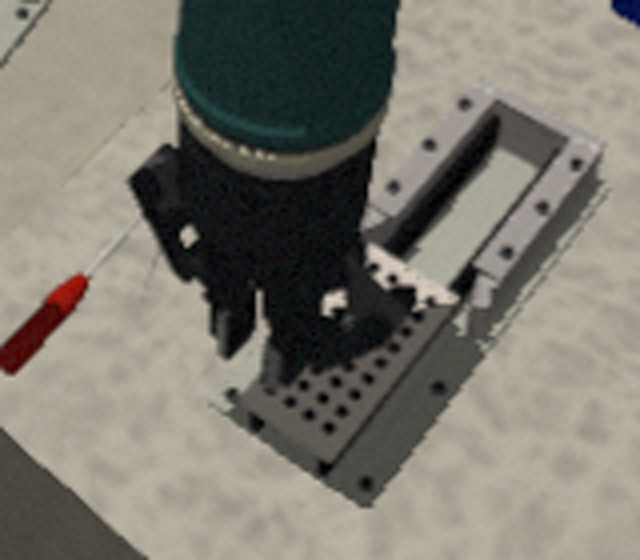

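```bash
python3 - <<'E'
from h import *
import pickle
c,p,d,o=pickle.load(open('w9.pkl','rb'))
q=cv2.convertScaleAbs(p[220:370,200:370],alpha=1.8)
save('w9c.png',cv2.resize(q,None,fx=4,fy=4,interpolation=cv2.INTER_CUBIC))
R=o['eef_rot']
for u,v in[(281,248),(265,247),(300,247),(281,260),(245,262),(250,250),(318,250),(322,262),(248,270),(320,275)]:
    w=pt(c,(u,v),d);print((u,v),'world',w.round(4),'tool',(R.T@(w-o['position'])).round(4))
E
```

```text
(281, 248) world [ 0.4646 -0.1567  0.0421] tool [-0.029  -0.0024  0.1068]
(265, 247) world [ 0.4643 -0.1685  0.0418] tool [-0.0283 -0.0143  0.107 ]
(300, 247) world [ 0.4632 -0.1427  0.0422] tool [-0.0282  0.0116  0.1067]
(281, 260) world [ 0.4742 -0.1563  0.0421] tool [-0.0386 -0.0025  0.1067]
(245, 262) world [ 0.4246 -0.1715  0.156 ] tool [ 0.0114 -0.0156 -0.0072]
(250, 250) world [ 0.4246 -0.1707  0.1439] tool [ 0.0114 -0.0148  0.0049]
(318, 250) world [ 0.4235 -0.142   0.1438] tool [0.0113 0.0138 0.005 ]
(322, 262) world [ 0.4235 -0.1417  0.1558] tool [ 0.0113  0.0142 -0.007 ]
(248, 270) world [ 0.4247 -0.1696  0.1628] tool [ 0.0113 -0.0138 -0.014 ]
(320, 275) world [ 0.4233 -0.1437  0.1675] tool [ 0.0116  0.0122 -0.0187]
```

View pics/w9c.png

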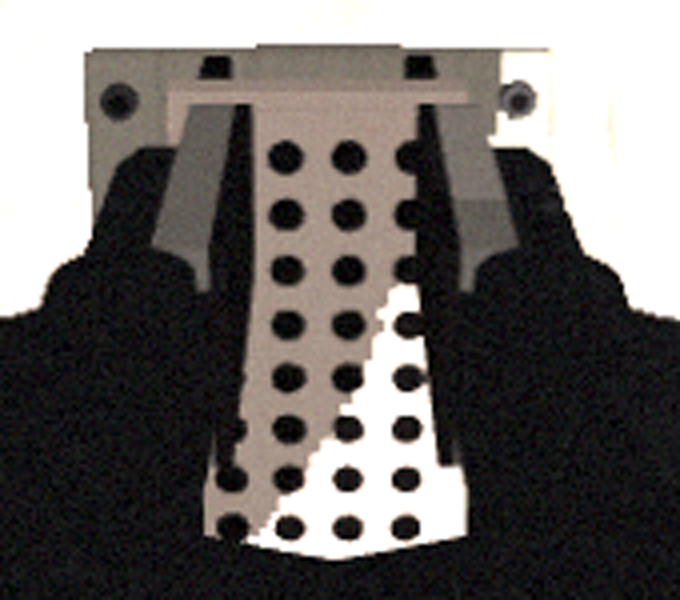

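The trailing edge is at x≈0.462 and square in the view. The fingertips are about 9.5 mm ahead of the TCP at this opening, so TCP z = 0.046 puts the tips just above the runners. I'll lower behind the plate.

```bash
python3 -m jog '[[[200,0,-0.15,1,0],[200,0,-0.36,4,0],[200,0,-0.36,7,0],[200,0,-0.36,9.2,0],[200,0,-0.36,10.1,0],[200,0,-0.36,10.3,0],[200,0,-0.36,10.3,0]]]' 40; python3 - <<'E'
from h import *
p,d=arm.read_camera('wrist');save('w10.png',cv2.convertScaleAbs(p,alpha=1.6))
go(.577,-.1528,.046,92.4)
p,d=arm.read_camera('scene');save('s10.png',cv2.resize(p[180:320,240:400],None,fx=4,fy=4,interpolation=cv2.INTER_CUBIC))
E
```

```text
time: 13.9
position: [0.4348, -0.1589, 0.0462]
eef_rot: [[-0.999, -0.041, 0.001], [-0.041, 0.999, -0.0], [-0.001, -0.001, -1.0]]
wrist_force: [0.5, -0.5, -0.5]
gripper_width: 0.0186
t 13.95 pos [ 0.4349 -0.159   0.0464] yang 92.33 w 0.0185 F [-0.32  0.48 -0.4 ]
shift [-14.22   0.04   0.05] yaw -0.07
```

View pics/w10.png

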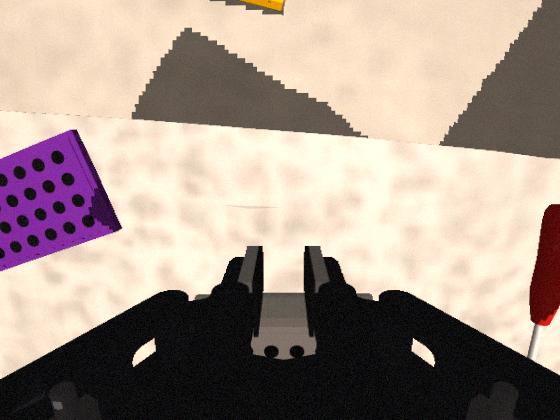

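View pics/s10.png

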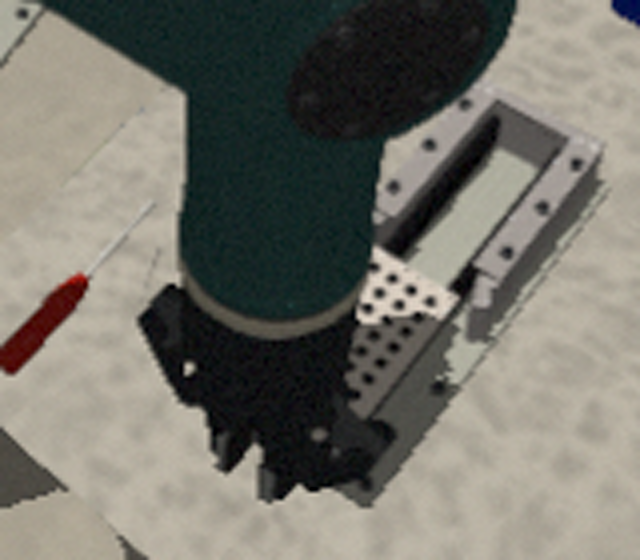

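The fingers are behind the plate at runner height. I'll push the first part.

```bash
python3 -m jog '[[[200,-0.5,0,0,0],[200,-1.2,0,0,0],[200,-1.7,0,0,0],[200,-2.2,0,0,0],[200,-2.8,0,0,0],[200,-3.4,0,0,0],[200,-4,0,0,0],[200,-4.6,0,0,0],[200,-5.2,0,0,0],[200,-5.6,0,0,0],[200,-5.6,0,0,0]]]' 40; python3 - <<'E'
from h import *
p,d=arm.read_camera('scene');save('s11.png',cv2.resize(p[180:320,260:420],None,fx=4,fy=4,interpolation=cv2.INTER_CUBIC))
go(.577,-.1528,.046,92.4)
E
```

```text
time: 15.38
position: [0.4909, -0.1565, 0.0459]
eef_rot: [[-0.999, -0.041, 0.001], [-0.041, 0.999, -0.0], [-0.001, -0.0, -1.0]]
wrist_force: [0.4, 0.3, -0.5]
gripper_width: 0.0186
t 15.425 pos [ 0.4906 -0.1564  0.0459] yang 92.33 w 0.0186 F [-0.36  0.48 -0.03]
shift [-8.65  0.01 -0.01] yaw -0.07
```

View pics/s11.png

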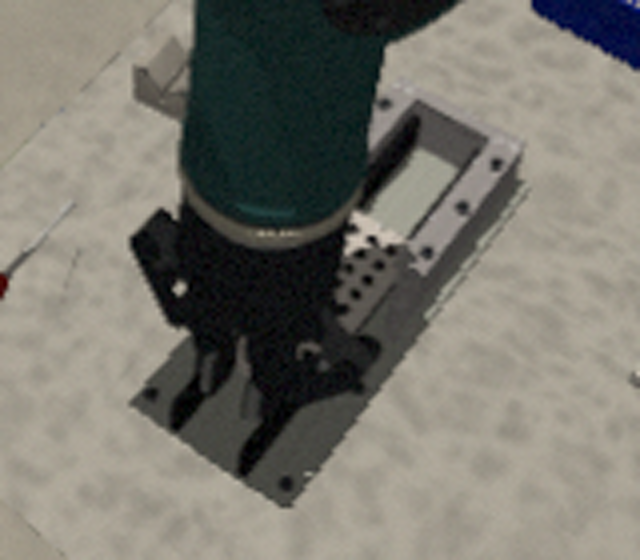

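The plate has entered the channel under the lips. Force is low, so I'll keep pushing.

```bash
python3 -m jog '[[[200,-0.4,0,0,0],[200,-1,0,0,0],[200,-1.7,0,0,0],[200,-2.4,0,0,0],[200,-3.1,0,0,0],[200,-3.8,0,0,0],[200,-4.5,0,0,0],[200,-5.2,0,0,0],[200,-5.8,0,0,0],[200,-6.2,0,0,0],[200,-6.2,0,0,0]]]' 40; python3 -c "
from h import *
go(.577,-.1528,.046,92.4)"
```

```text
time: 16.8
position: [0.5528, -0.154, 0.0458]
eef_rot: [[-0.999, -0.041, 0.001], [-0.041, 0.999, -0.0], [-0.001, -0.0, -1.0]]
wrist_force: [0.1, 0.4, -0.7]
gripper_width: 0.0188
t 16.8 pos [ 0.5528 -0.154   0.0458] yang 92.33 w 0.0188 F [ 0.08  0.44 -0.68]
shift [-2.42  0.02 -0.02] yaw -0.07
```

```bash
python3 -m jog '[[[200,-0.4,0,0,0],[200,-0.8,0,0,0],[200,-1.2,0,0,0],[200,-1.6,0,0,0],[200,-1.9,0,0,0],[200,-2,0,0,0],[200,-2,0,0,0]]]' 40; python3 - <<'E'
from h import *
p,d=arm.read_camera('scene');save('s12.png',cv2.resize(p[180:320,260:420],None,fx=4,fy=4,interpolation=cv2.INTER_CUBIC))
go(.577,-.1528,.046,92.4)
E
```

```text
time: 17.68
position: [0.5725, -0.1531, 0.0459]
eef_rot: [[-0.999, -0.041, 0.0], [-0.041, 0.999, -0.0], [-0.0, -0.0, -1.0]]
wrist_force: [0.8, 0.6, 0.6]
gripper_width: 0.0182
t 17.725 pos [ 0.5724 -0.1531  0.0459] yang 92.33 w 0.0185 F [0.46 0.83 0.79]
shift [-0.46  0.01 -0.01] yaw -0.07
```

View pics/s12.png

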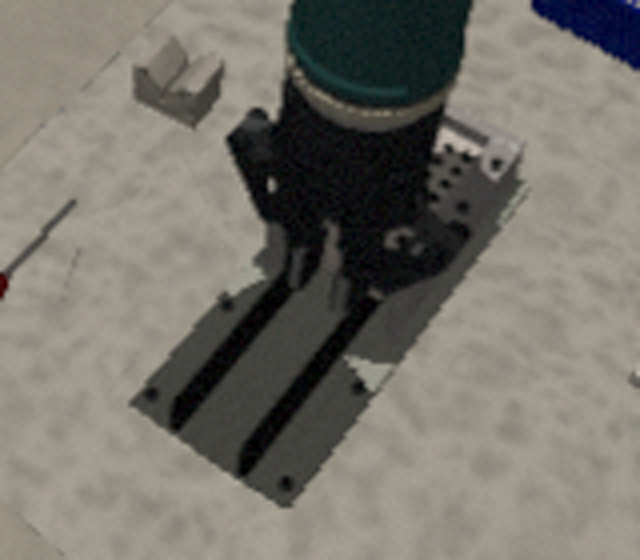

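The plate is nearly home. I'll finish in small steps and watch the force.

```bash
python3 -m jog '[[[200,-0.1,0,0,0],[200,-0.2,0,0,0],[200,-0.3,0,0,0],[200,-0.3,0,0,0]]]'; python3 -m jog '[[[200,-0.1,0,0,0],[200,-0.2,0,0,0],[200,-0.2,0,0,0]]]'
```

```text
time: 18.23
position: [0.5754, -0.153, 0.0458]
eef_rot: [[-0.999, -0.041, 0.0], [-0.041, 0.999, -0.0], [-0.0, -0.0, -1.0]]
wrist_force: [-0.8, 0.3, 0.8]
gripper_width: 0.0179
time: 18.6
position: [0.5763, -0.1528, 0.0457]
eef_rot: [[-0.999, -0.041, -0.002], [-0.041, 0.999, 0.0], [0.002, 0.0, -1.0]]
wrist_force: [-4.9, -1.2, 2.5]
gripper_width: 0.0181
```

```bash
python3 -m jog '[[[200,-0.1,0,0,0],[200,-0.15,0,0,0],[200,-0.15,0,0,0]]]'; python3 -c "
from h import *
go(.577,-.1528,.046,92.4)"
```

```text
time: 18.98
position: [0.5764, -0.1528, 0.0456]
eef_rot: [[-0.999, -0.041, -0.004], [-0.041, 0.999, 0.0], [0.004, 0.0, -1.0]]
wrist_force: [-7.9, -2.9, 4.7]
gripper_width: 0.0183
t 18.975 pos [ 0.5764 -0.1528  0.0456] yang 92.35 w 0.0183 F [-7.94 -2.86  4.72]
shift [-0.06 -0.   -0.04] yaw -0.05
```

The plate has stopped solid at the expected home position (TCP at 0.5764, expected about 0.577). I'll back off, rise and check.

```bash
python3 -m jog '[[[200,0.5,0,0,0],[200,1.5,0,0,0],[200,2.5,0,-0.5,0],[200,2.5,0,-3,0],[200,2.5,0,-7,0],[200,2.5,0,-12,0],[200,2.5,0,-17,0],[200,2.5,0,-20,0],[200,2.5,0,-20,0]]]'; python3 - <<'E'
from h import *
import pickle
c=arm.calibration('wrist');o=arm.observe();p,d=arm.read_camera('wrist');save('w13.png',p);pickle.dump((c,p,d,o),open('w13.pkl','wb'))
c=arm.calibration('scene');p,d=arm.read_camera('scene');save('s13.png',cv2.resize(p[180:320,260:420],None,fx=4,fy=4,interpolation=cv2.INTER_CUBIC))
go(.577,-.1528,.046,92.4)
E
```

```text
time: 20.1
position: [0.5551, -0.1545, 0.249]
eef_rot: [[-0.999, -0.041, 0.006], [-0.041, 0.999, -0.002], [-0.006, -0.003, -1.0]]
wrist_force: [0.3, 0.5, -0.4]
gripper_width: 0.0184
t 20.2 pos [ 0.5532 -0.1536  0.2456] yang 92.32 w 0.0187 F [0.09 0.23 0.69]
shift [-2.380e+00 -1.000e-02  1.996e+01] yaw -0.08
```

View pics/w13.png

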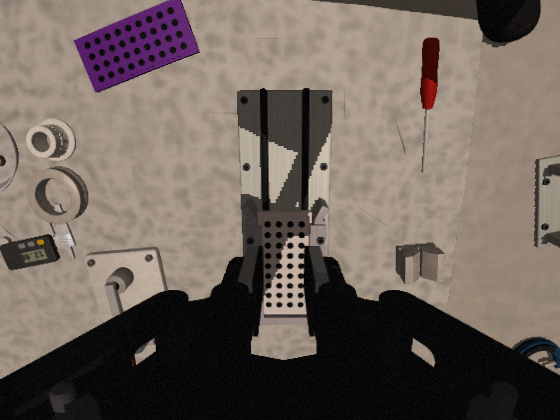

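View pics/s13.png

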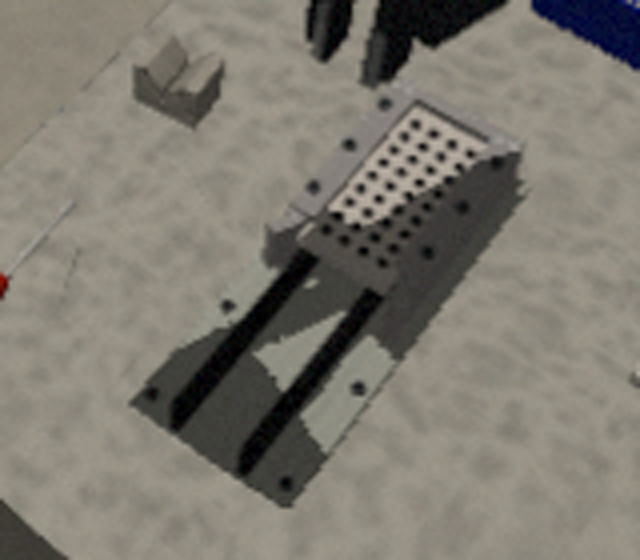

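The plate is in the channel, with its trailing edge at about (285,211) in the wrist view. Now a numerical check of the home position.

```bash
python3 - <<'E'
from h import *
import pickle
c,p,d,o=pickle.load(open('w13.pkl','rb'))
q=cv2.convertScaleAbs(p[200:330,230:345],alpha=1.4)
save('w13c.png',cv2.resize(q,None,fx=4.5,fy=4.5,interpolation=cv2.INTER_CUBIC))
E
```

```text
(no output)
```

View pics/w13c.png

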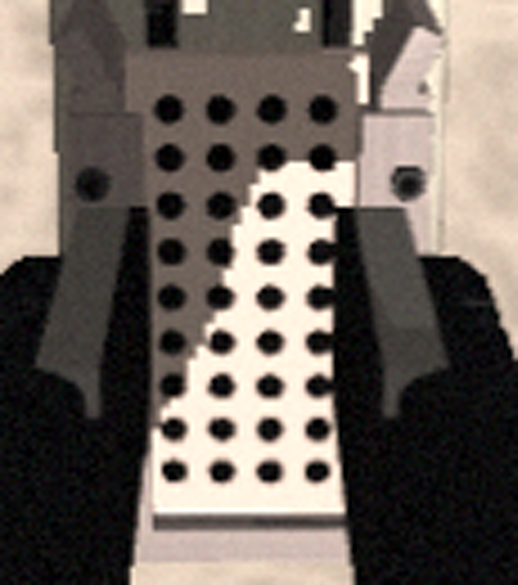

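```bash
python3 - <<'E'
from h import *
import pickle
c,p,d,o=pickle.load(open('w13.pkl','rb'))
f=lambda x,y:((x+.5)/4.5-.5+230,(y+.5)/4.5-.5+200)
P=np.array([atz(c,f(*q),.042) for q in[(169,110),(322,109),(317,471),(174,471)]])
a=np.radians(2.4);org=np.array([.596,-.152])
def hol(w): v=w[:2]-org; return np.array([np.cos(a)*v[0]+np.sin(a)*v[1],-np.sin(a)*v[0]+np.cos(a)*v[1]])
e=P[2]+P[3]-P[0]-P[1];print('center',P.mean(0),hol(P.mean(0)),'ang',np.degrees(np.arctan2(e[1],e[0])))
for n,q in[('trail',(240,50)),('lead',(250,514))]: print(n,hol(atz(c,f(*q),.042)))
print('stop top', [pt(c,f(x,545),d).round(4) for x in(200,250,300)]); print('stopedge',hol(atz(c,f(250,528),.048)))
print('z',[pt(c,f(*q),d)[2].round(4) for q in[(245,80),(195,130),(245,230),(290,320),(245,440),(290,500)]])
# entry end of the base for holder reference, full pix
for q in[(239,91),(332,91)]: print('entry',hol(atz(c,q,.008)))
E
```

```text
center [ 0.64664875 -0.15104012  0.042     ] [ 0.05064452 -0.00116191] ang 2.338045643522998
trail [-0.01078191 -0.00234178]
lead [ 1.10081052e-01 -9.90211894e-05]
stop top [array([ 0.7114, -0.1597,  0.0481]), array([ 0.7108, -0.1473,  0.0482]), array([ 0.7107, -0.1349,  0.0475])]
stopedge [ 0.11015456 -0.00011915]
z [np.float64(0.0427), np.float64(0.0418), np.float64(0.0417), np.float64(0.042), np.float64(0.0419), np.float64(0.042)]
entry [-0.13001193 -0.04769234]
entry [-0.12984391  0.04859463]
```

The leading edge measures 0.1101 and the stop face 0.1102 in holder x, so the gap is about zero. The face is level and aligned, and the arm is clear. Handing in.

```bash
python3 -c "
from plant import arm
print(arm.sign_off())"
```

```text
the job is handed in; nothing more can be done
None
```

I gripped the white plate on its long edges, carried it level to the holder and set it on the runners. I then released it and pushed it by its trailing edge under the lips until it stopped against the end stop. The job is handed in; sign-off gives no verdict. The last recorded time was about 20 s of the 51 s allowed.

Last checks, taken with the wrist camera (good to about 2 mm):
- **Against the stop:** the leading edge and the stop face agree to about 0.1 mm. Pushing against the stop, the tool stopped moving while the force rose to about 8 N.
- **Position:** the plate centre measured holder x ≈ 50.6 mm and y ≈ −1.2 mm. Home is x = 52 mm; the stop itself also measured about 2 mm short of its nominal 112 mm, so I take the 1.4 mm difference as camera or holder-pose error.
- **Alignment and level:** the plate is in line with the channel to about 0.1°, and its face reads about 42 mm above the table along its whole length, so it is level.
- **Gripper:** the wrist force was near zero, and the gripper was about 20 cm above the holder at hand-in.
- **Bystanders:** the vee block and deburring tool looked unmoved in the last wrist picture, and the arm never went near them at low height. I did not measure their final positions.

No check failed.

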